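# Drop spent batteries through a lever-lid bin

### The job

Two spent batteries wait on the chute of the small green battery bin, held back by its steel lid. Press the red lever all the way down so that the lid lifts and both batteries roll into the bin, then ease the lever back up gently so that the lid comes down shut without dropping or slamming, and take your hand away. Touch only the lever: leave the batteries, the lid and everything else on the desk alone.

Things in the scene. Friction and masses are not known exactly. Their poses are not given: they have to be found in the camera images.
- bin: Green battery bin, 128 x 80 mm, fixed to the desk. Origin: centre of underside; -x is the front (lever), +x the back (chute), z up. Hollow inside: x -51 to 55 mm, 56 mm wide in y, floor 8 mm up. Side walls 208 mm high; back wall and chute cheeks 242 mm. Over x = 18 to 55 mm lies a chute floor, 204 mm up, rising 18 degrees to the back. Hinge pin along y at x = -55, z = 211 mm.
- lever (a joint): Turn of lever and lid (rigidly linked), rad. 0: lid shut, lever up; 0.60: lever down at its stop, lid open. 0.52 or more counts as fully down; the batteries pass from about 0.3. Weight and a spring shut it when not held; let go when open, it falls at 2 or more rad/s. Shutting faster than 1.2 rad/s is a slam (0.10 m/s at the pad). About 2 to 3 N on the pad hold it down.
- lever_pad (a point): Centre of the top face of the red lever pad (26 mm along the lever, 28 mm across), 85 mm from the hinge pin. Shut: 135 mm in front of the bin's origin, 239 mm above the desk, sloping 0.3 rad up to the front. Fully down: 189 mm high, sloping 0.3 rad down. It travels 50 mm almost straight down (under 6 mm fore and aft): push straight down on its middle.
- lid_edge (a point): Middle of the rear edge of the steel lid (72 mm behind the hinge pin, 68 x 64 mm plate with a 20 mm high lip along its rear edge). It rises about 40 mm when the lever is fully down. The lid must not be touched.
- lid: The steel lid, linked to the lever and turning with it; origin on the hinge pin, x along the plate towards its rear edge, z up off its top face when shut.
- battery_1_mid (a point): Centre of the spent battery next to the lid (green and white, 15 mm diameter, 50 mm long), lying across the chute, 214 mm above the desk and 25 mm behind the bin's origin at the start.
- battery_2_mid (a point): Centre of the spent battery behind it (red and white, 15 mm diameter, 50 mm long), lying across the chute, 219 mm above the desk and 39 mm behind the bin's origin at the start.
- battery_1: The same green and white battery; origin at the centre of one end face, z along its length.
- battery_2: The same red and white battery; origin at the centre of one end face, z along its length.
- lens_bottle: Bystander: pale blue bottle with a white cap, 34 mm diameter, 105 mm high, standing; origin at the centre of its underside.
- usb_stick: Bystander: orange memory stick lying flat, 16 x 49 x 8 mm; origin under its middle.
- vial_6: Bystander: small clear vial with a black cap, 23 mm diameter, 62 mm high, standing; origin at the centre of its underside.

How it is judged:
On the way:
1. the lever is fully down (0.52 rad or more) with both batteries inside the bin (value of joint lever above 0.52 rad and z of battery_1_mid in the frame of bin between 0.005 and 0.14 m and x of battery_1_mid in the frame of bin between -0.055 and 0.055 m and y of battery_1_mid in the frame of bin between -0.03 and 0.03 m and z of battery_2_mid in the frame of bin between 0.005 and 0.14 m and x of battery_2_mid in the frame of bin between -0.055 and 0.055 m and y of battery_2_mid in the frame of bin between -0.03 and 0.03 m), for 0.2 s.
At the end, for the whole second after the job is handed in: The lid is shut (joint lever under 0.03 rad) and both batteries lie at rest inside the bin, below the chute (their middles less than 140 mm above the bin's underside and between its walls) (value of joint lever below 0.03 rad and z of battery_1_mid in the frame of bin between 0.005 and 0.14 m and x of battery_1_mid in the frame of bin between -0.055 and 0.055 m and y of battery_1_mid in the frame of bin between -0.03 and 0.03 m and z of battery_2_mid in the frame of bin between 0.005 and 0.14 m and x of battery_2_mid in the frame of bin between -0.055 and 0.055 m and y of battery_2_mid in the frame of bin between -0.03 and 0.03 m and linear speed of each of battery_1, battery_2 below 0.03 m/s); the robot touches nothing.
It fails at once if the lid drops or slams: it comes down faster than 1.2 rad/s (velocity of joint lever below -1.2 rad/s).
It fails at once if the robot touches a battery (over 0.3 N) (contact force between any of the fingers, the arm and battery_1 above 0.3 N or contact force between any of the fingers, the arm and battery_2 above 0.3 N).
It fails at once if the robot touches the lid itself (over 1 N) instead of the lever (contact force between any of the fingers, the arm and lid above 1 N).
It fails at once if another loose thing on the desk is moved by more than 20 mm or lifted (distance of any of lens_bottle, usb_stick, vial_6 from where it was at the start of the episode above 0.02 m).
It also fails if it takes over 54 s, if anything falls off the work surface, if the arm or the gripper's body presses on something with over 40 N, if the wrist force passes 120 N, or if a joint passes its speed limit or range.

### The arm

A 7-joint arm with a two-finger parallel gripper is mounted at the origin on the work surface; the furniture and walls round the work are solid. World frame = base frame: x ahead of the robot, y to its left, z up, the work surface at z = 0. Lengths are in m, angles in rad, forces in N, time in s.
With the tool pointing down it reaches from about 0.425 to 0.875 m from the base axis. Payload 4.7 kg.
Tool frame: the origin (TCP) lies midway between the tips of the shut fingers; the grasp point (between the pads) lies 19 mm behind it; z points along the fingers, y is the line along which they close (so a half turn about z gives the same grasp; the last joint's range is limited). The gripper opens to 87 mm and grips with 3 to 60 N. Pads are 19 mm wide; open, the fingers measure 117 mm over their backs; the gripper's body (75 mm by 190 mm) begins 51 mm behind the grasp point.
Start: joints at [-1.253, 0.321, -0.07, 1.45, 0.023, 1.371, -0.057], TCP at [0.194, 0.62, 0.223] pointing down, gripper open.
Joint ranges: [-2.86, 2.86], [-0.3, 2.09], [-1.38, 1.24], [0.06, 2.45], [-1.56, 4.7], [0.09, 2.05], [-2.69, 2.69]. Speed limits (rad/s): [2.57, 2.57, 3.14, 3.14, 3.14, 3.14, 3.14].

### API

Orientations are given as a unit quaternion [x, y, z, w].
In Python, from bench import observe, camera, get_calibration, finish_job gives the robot as it stands.
- The arm moves only by the shell command python3 -m pendant 'ROWS' [FORCE]. ROWS is JSON, a list that holds one entry, the list of rows, each a list of 7 numbers: the turn, a rotation vector about the world's x, y, z in units of 5 degrees (1.0 is 5 degrees), then the shift along the world's x, y, z in units of 40 mm (1.0 is 40 mm), then the closure, from 0 (fully open) to 1 (shut). In form: [[[ax, ay, az, x, y, z, hand], ...]]. A call has exactly 10 rows; each row shifts and turns the commanded pose from where the row before left it; what a row does not reach is not made up. A row lasts 1/8 s, in which the tool goes at most 62.5 mm and 10.7 degrees, less where a joint would pass 70% of its speed; a pose out of reach is approached as far as the arm can. A call is refused whole if a number of a shift passes 1 or a number of a turn 1, either way. A call with a gripper value outside its range is refused whole. The fingers move at their own pace and stop on an object; FORCE is the grip in N (left out, the last holds). Time passes only in rows, so rows that do not move let the fingers close, or fill a call up. It gives the time, the measured TCP pose, the force, the opening and the grip force at its end, in the units of the state.
- observe(): the state, without advancing time (a new reading comes with each control period).
- camera(name): name is "scene" or "top" or "wrist"; returns the picture (384x512x3 uint8, blue, green, red); there is no depth.
- get_calibration(name): a dict with "fx", "fy", "cx", "cy" (pixels), "xyz" and "orientation" of the camera in the world; the wrist camera has in their place "T_tool_cam" (4x4, takes a point from camera to tool coordinates, whose origin is the TCP and whose axes are the flange's). Camera axes: x right, y up, looking along -z (the intrinsics and any distortion apply to the point x, -y, -z); pixel columns grow to the right and rows downward; lengths in m; the calibration is good to about 2 mm. The wrist camera is an equidistant fisheye: a pixel r from the principal point sees the ray r / f radians off the axis. A picture is of the moment at which its call begins: read the wrist's pose just before it. get_calibration takes no time and is no camera call.
- finish_job(): hands the job in; it is judged then, once.
The state is a dict: "time_s": time; "q": joint angles; "joint_velocities": joint speeds; "effort": joint torques, N m; "eef_pos": TCP position; "tool_rot": TCP orientation; "force": force on the tool from outside, world axes, zero at the start; "ft_torque": the same for the moment, N m; "opening": finger opening in m; "grasp_force": force on a finger pad.
Only numpy, scipy, OpenCV 4.12 (cv2) and the standard library are available. Lean on these libraries where they do the work, as an engineer would, in place of code of your own. Each camera call takes 0.05 s, during which the arm holds its last target. There are 200 camera calls.

## Working session

There is one attempt and no reset: what is moved stays moved. The work goes in short steps, Python scripts to look and compute and a shell command to move; the robot and the scene stay as the last step left them, time stands still between calls to the robot, and variables do not carry over. Pictures are saved under pics/ and viewed, at most 10 in all, crops included, and the job is handed in when it is done.

```bash
mkdir -p pics
python3 - <<'E'
from bench import *
import cv2,numpy as np
s=observe();print(s['eef_pos'],s['tool_rot'],s['time_s'])
a=camera("scene");b=camera("top")
cv2.imwrite("pics/scene.png",a);cv2.imwrite("pics/top.png",b)
for n in("scene","top"):print(n,get_calibration(n))
for n,im in(("scene",a),("top",b)):
  h=cv2.cvtColor(im,cv2.COLOR_BGR2HSV)
  for c,m in(("red",cv2.inRange(h,(0,130,60),(8,255,255))|cv2.inRange(h,(172,130,60),(180,255,255))),("green",cv2.inRange(h,(40,70,30),(85,255,255)))):
    k,l,st,ce=cv2.connectedComponentsWithStats(m)
    for i in range(1,k):
      if st[i,4]>25:print(n,c,st[i],ce[i].round(1))
cv2.imwrite("pics/both.png",cv2.resize(np.hstack([a,b]),(800,300)))
E
```

```text
[0.19427748 0.61968496 0.22142477] [ 1.51249534e-01  9.88495116e-01 -9.87128713e-04 -1.02954294e-04] 0.0
scene {'fx': 446.9612836190708, 'fy': 446.9612836190708, 'cx': 253.47596511414298, 'cy': 183.8921204877285, 'xyz': array([ 0.20188573, -0.13539862,  0.89225642]), 'orientation': array([ 0.25845698, -0.07166226, -0.2740642 ,  0.92355472])}
top {'fx': 393.07173605562457, 'fy': 393.07173605562457, 'cx': 265.0894020237398, 'cy': 190.41971343941887, 'xyz': array([0.26860663, 0.25871924, 0.99883129]), 'orientation': array([ 0.0777    , -0.08194248, -0.69878824,  0.70635907])}
scene red [220 122  18  16 165] [228.6 129.3]
scene red [301 177  12  13  92] [306.6 183.2]
scene red [251 254   5   9  33] [252.8 258.4]
scene green [137  97   9  17 105] [141.3 105.7]
scene green [ 255  159   74   90 3284] [288.3 209.4]
top red [308 163  10  15  86] [312.6 169.9]
top red [225 187  14  14 135] [231.1 193.5]
top green [271 148  57  65 897] [299.9 189. ]
top green [114 237  10  11  73] [118.8 241.6]
```

View pics/top.png

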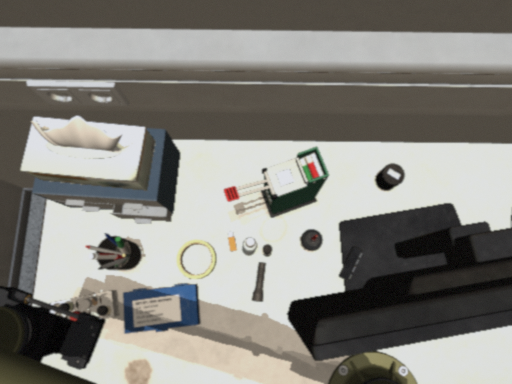

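View pics/scene.png

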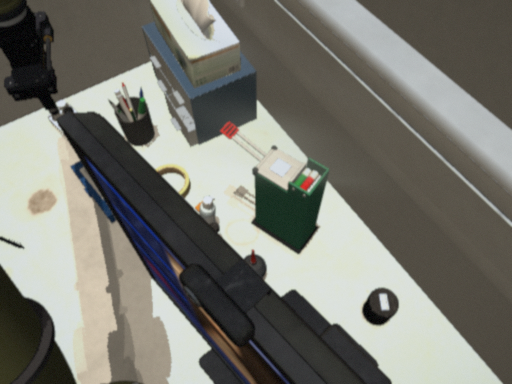

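The top view shows the red pad at (231,193), with the lever running right to the bin at about (295,185). The tissue box is to the left of the pad, with its edge at about (178,160). In the scene view the pad is at (229,129).

```bash
cat > h.py <<'E'
from bench import *
import cv2,numpy as np
from scipy.spatial.transform import Rotation as R
def ray(n,p):
  c=get_calibration(n);d=R.from_quat(c['orientation']).apply([(p[0]-c['cx'])/c['fx'],-(p[1]-c['cy'])/c['fy'],-1])
  return np.array(c['xyz']),d/np.linalg.norm(d)
def onz(n,p,z):
  o,d=ray(n,p);return o+d*(z-o[2])/d[2]
def tri(p,q):
  a,d=ray("scene",p);b,e=ray("top",q)
  t=np.linalg.lstsq(np.c_[d,-e],b-a,rcond=None)[0];u,v=a+d*t[0],b+e*t[1];return (u+v)/2,np.linalg.norm(u-v)
E
python3 - <<'E'
from h import *
print("pad",tri((228.6,129.3),(231.1,193.5)),onz("scene",(228.6,129.3),.237),onz("top",(231.1,193.5),.237))
print("bat2",tri((306.6,183.2),(312.6,169.9)),onz("top",(312.6,169.9),.224))
# bin top corners in top view (wall .208/.242)
for p in((325,178),(316,149)):print("binback",onz("top",p,.242))
for p in((178,140),(170,218)):print("box edge",onz("top",p,.15),onz("top",p,0))
print("tissue tri",tri((256,70),(178,136)),tri((197,138),(168,220)),tri((192,82),(138,190)))
print(R.from_quat(observe()['tool_rot']).as_matrix().round(3))
E
```

```text
pad (array([0.43624539, 0.32214674, 0.23987822]), np.float64(0.00012776045684072723)) [0.43721346 0.3241704  0.237     ] [0.43694527 0.32237459 0.237     ]
bat2 (array([0.49298793, 0.15748791, 0.22312009]), np.float64(0.002905399860444269)) [0.49126997 0.15801277 0.224     ]
binback [0.46962672 0.13591143 0.242     ]
binback [0.5301909  0.15269931 0.242     ]
box edge [0.57965848 0.45427364 0.15      ] [0.63462556 0.48883075 0.        ]
box edge [0.40001698 0.46096383 0.15      ] [0.42323897 0.49670319 0.        ]
tissue tri (array([0.56727549, 0.43800193, 0.21956222]), np.float64(0.008220443216964933)) (array([0.42443657, 0.49250602, 0.02721446]), np.float64(0.02141760659482508)) (array([0.46025344, 0.52937864, 0.16776643]), np.float64(0.005161765096744239))
[[-0.954  0.299 -0.   ]
 [ 0.299  0.954 -0.002]
 [-0.    -0.002 -1.   ]]
```

```bash
python3 -m pendant '[[[0,0,0,0,0,0.9,1],[0,0,0,0,0,0.9,1],[0,0,0,0,0,0.9,1],[0,0,0,0,0,0.8,1],[0,0,-1,0.6,-0.74,0,1],[0,0,-1,0.6,-0.74,0,1],[0,0,-1,0.6,-0.74,0,1],[0,0,-1,0.6,-0.74,0,1],[0,0,-1,0.6,-0.74,0,1],[0,0,-1,0.6,-0.74,0,1]]]'
python3 -m pendant '[[[0,0,-1,0.6,-0.74,0,1],[0,0,-1,0.6,-0.74,0,1],[0,0,-1,0.6,-0.74,0,1],[0,0,-1,0.6,-0.74,0,1],[0,0,-0.8,0,0,0,1],[0,0,0,0,0,-0.5,1],[0,0,0,0,0,-0.5,1],[0,0,0,0,0,-0.5,1],[0,0,0,0,0,0,1],[0,0,0,0,0,0,1]]]'
python3 - <<'E'
from h import *
s=observe();print(s['eef_pos'],R.from_quat(s['tool_rot']).as_matrix().round(3),s['force'],s['opening'])
im=[camera(n) for n in("scene","wrist")]
cv2.imwrite("pics/a.png",cv2.resize(np.hstack(im),(800,300)))
E
```

```text
time_s: 1.35
eef_pos: [0.3396, 0.441, 0.3624]
tool_rot: [0.404, 0.915, -0.0, 0.0]
force: [0.2, 0.7, -0.0]
opening: 0.0019
grasp_force: 0.0
time_s: 2.6
eef_pos: [0.4352, 0.324, 0.3034]
tool_rot: [0.584, 0.812, 0.001, 0.0]
force: [0.3, 0.8, -0.6]
opening: 0.0005
grasp_force: 0.0
[0.43517478 0.32402829 0.30342116] [[-0.318  0.948  0.001]
 [ 0.948  0.318  0.001]
 [ 0.     0.001 -1.   ]] [ 0.30835232  0.75474046 -0.57136718] 0.00047055302316246323
```

View pics/a.png

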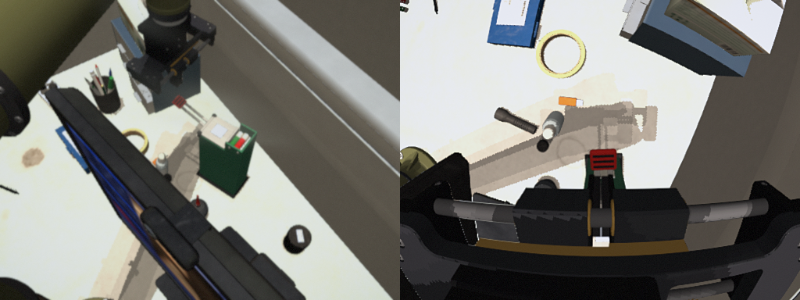

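The scene view shows the gripper above the pad, and the wrist view shows the red pad at about (260,207) in full-image pixels, with the fingers to its lower side. I'll cast that ray to check the alignment.

Run:
```python
from h import *
s=observe();c=get_calibration("wrist");im=camera("wrist")
h=cv2.cvtColor(im,cv2.COLOR_BGR2HSV);m=cv2.inRange(h,(0,130,60),(8,255,255))|cv2.inRange(h,(172,130,60),(180,255,255))
k,l,st,ce=cv2.connectedComponentsWithStats(m);i=1+st[1:,4].argmax();p=ce[i];print(st[i],p)
x,y=p[0]-c['cx'],p[1]-c['cy'];r=np.hypot(x,y);t=r/c['fx']
d=np.array([np.sin(t)*x/r,-np.sin(t)*y/r,-np.cos(t)])
T=np.array(c['T_tool_cam']);Rt=R.from_quat(s['tool_rot'])
o=Rt.apply(T[:3,3])+s['eef_pos'];d=Rt.apply(T[:3,:3]@d);print(o,o+d*(.239-o[2])/d[2])
```

```text
[243 191  35  27 677] [259.78286558 203.14623338]
[0.40855754 0.40245853 0.46487344] [0.43746454 0.32442009 0.239     ]
```

```bash
python3 -m pendant '[[[0,0,0,0.05,0,-0.35,1],[0,0,0,0,0,-0.35,1],[0,0,0,0,0,-0.35,1],[0,0,0,0,0,-0.2,1],[0,0,0,0,0,-0.15,1],[0,0,0,0,0,-0.15,1],[0,0,0,0,0,-0.15,1],[0,0,0,0,0,-0.15,1],[0,0,0,0,0,-0.15,1],[0,0,0,0,0,-0.15,1]]]'
python3 -m pendant '[[[0,0,0,0,0,-0.15,1],[0,0,0,0,0,-0.15,1],[0,0,0,0,0,-0.12,1],[0,0,0,0,0,-0.1,1],[0,0,0,0,0,-0.1,1],[0,0,0,0,0,0,1],[0,0,0,0,0,0,1],[0,0,0,0,0,0,1],[0,0,0,0,0,0,1],[0,0,0,0,0,0,1]]]'
python3 - <<'E'
from h import *
im=[camera(n) for n in("scene","top")]
cv2.imwrite("pics/b.png",np.hstack([cv2.resize(im[0][110:290,180:380],(400,360)),cv2.resize(im[1][110:290,180:380],(400,360))]))
E
```

```text
time_s: 4.0
eef_pos: [0.4365, 0.3246, 0.2164]
tool_rot: [0.584, 0.812, 0.0, 0.0]
force: [-2.3, 1.6, 2.1]
opening: 0.0002
grasp_force: 1.3
time_s: 5.25
eef_pos: [0.4365, 0.3242, 0.1917]
tool_rot: [0.584, 0.812, -0.0, 0.0]
force: [0.3, -0.8, 3.6]
opening: 0.0004
grasp_force: 1.4
```

View pics/b.png

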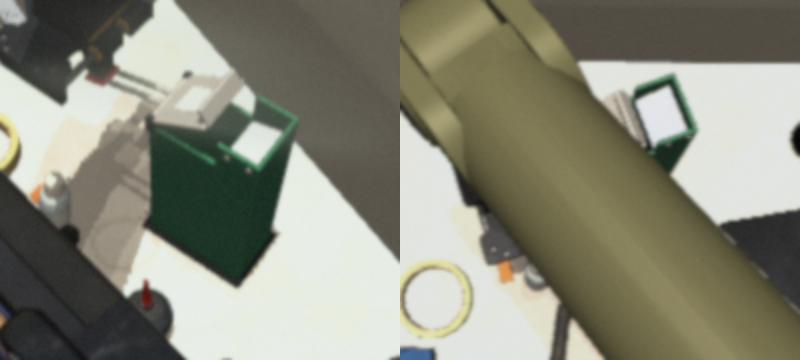

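The lid is open and the chute is empty, so both batteries have gone in. I'll press a little further to reach the stop and hold there.

```bash
python3 -m pendant '[[[0,0,0,0,0,-0.05,1],[0,0,0,0,0,-0.03,1],[0,0,0,0,0,-0.02,1],[0,0,0,0,0,0,1],[0,0,0,0,0,0,1],[0,0,0,0,0,0,1],[0,0,0,0,0,0,1],[0,0,0,0,0,0,1],[0,0,0,0,0,0,1],[0,0,0,0,0,0,1]]]'
```

```text
time_s: 6.6
eef_pos: [0.4367, 0.3243, 0.191]
tool_rot: [0.584, 0.812, 0.001, 0.0]
force: [-3.5, -3.9, 18.9]
opening: 0.0003
grasp_force: 8.4
```

At the stop (19 N). Now I'll ease up slowly.

```bash
python3 -m pendant '[[[0,0,0,0,0,0.04,1],[0,0,0,0,0,0.06,1],[0,0,0,0,0,0.07,1],[0,0,0,0,0,0.07,1],[0,0,0,0,0,0.07,1],[0,0,0,0,0,0.07,1],[0,0,0,0,0,0.07,1],[0,0,0,0,0,0.07,1],[0,0,0,0,0,0.07,1],[0,0,0,0,0,0.07,1]]]'
python3 -m pendant '[[[0,0,0,0,0,0.07,1],[0,0,0,0,0,0.07,1],[0,0,0,0,0,0.07,1],[0,0,0,0,0,0.07,1],[0,0,0,0,0,0.07,1],[0,0,0,0,0,0.07,1],[0,0,0,0,0,0.07,1],[0,0,0,0,0,0.07,1],[0,0,0,0,0,0.07,1],[0,0,0,0,0,0.07,1]]]'
python3 -m pendant '[[[0,0,0,0,0,0.07,1],[0,0,0,0,0,0.07,1],[0,0,0,0,0,0.07,1],[0,0,0,0,0,0.07,1],[0,0,0,0,0,0.07,1],[0,0,0,0,0,0.07,1],[0,0,0,0,0,0.07,1],[0,0,0,0,0,0.07,1],[0,0,0,0,0,0.07,1],[0,0,0,0,0,0.07,1]]]'
python3 -m pendant '[[[0,0,0,0,0,0.2,1],[0,0,0,0,0,0.4,1],[0,0,0,0,0,0.4,1],[0,0,0,0,0,0.4,1],[0,0,0,0,0,0.4,1],[0,0,0,0,0,0.4,1],[0,0,0,0,0,0,1],[0,0,0,0,0,0,1],[0,0,0,0,0,0,1],[0,0,0,0,0,0,1]]]'
python3 - <<'E'
from h import *
im=[camera(n) for n in("scene","wrist")]
cv2.imwrite("pics/c.png",np.hstack([cv2.resize(im[0][110:290,180:380],(400,360)),cv2.resize(im[1],(400,360))]))
E
```

```text
time_s: 7.85
eef_pos: [0.4364, 0.3241, 0.2143]
tool_rot: [0.584, 0.812, -0.0, -0.0]
force: [-1.5, 0.9, 3.1]
opening: 0.0004
grasp_force: 1.2
time_s: 9.1
eef_pos: [0.4365, 0.3243, 0.2424]
tool_rot: [0.584, 0.812, 0.0, 0.0]
force: [0.9, -1.7, 1.0]
opening: 0.0007
grasp_force: 0.8
time_s: 10.35
eef_pos: [0.4365, 0.3242, 0.2704]
tool_rot: [0.584, 0.812, -0.0, 0.0]
force: [0.4, -0.5, 0.3]
opening: 0.0007
grasp_force: 0.0
time_s: 11.6
eef_pos: [0.4363, 0.3241, 0.3576]
tool_rot: [0.584, 0.812, -0.0, -0.0]
force: [0.5, 0.4, -0.7]
opening: 0.0003
grasp_force: 0.0
```

View pics/c.png

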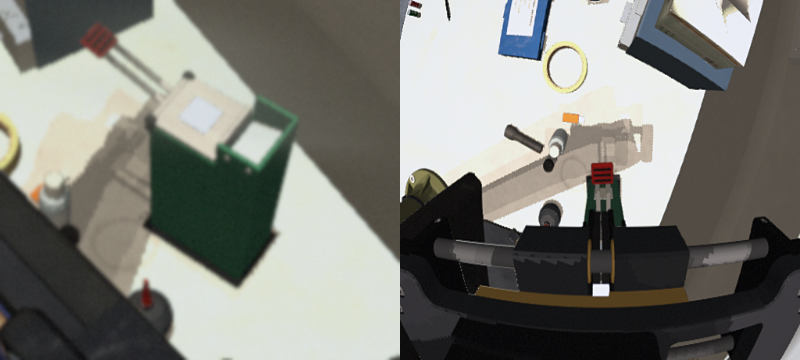

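The lid is shut, the lever is back up, the chute is empty and the hand is clear.

```bash
python3 -c "
from bench import *
print(finish_job())"
```

```text
the job is handed in; nothing more can be done
None
```

The job is handed in, but the hand-in returned no verdict: I pressed the lever to its stop, the chute emptied with the lid open, I eased the lever up at about 22 mm/s, and the last picture shows the lid shut and the hand clear; the batteries inside the bin were not seen directly.

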